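Run the side-view camera home and lock its rail clamp

TASK

Slide the camera carriage along its rail until it is fully home against the end stop beside the cuvette stand, keeping its clamp lever open while you do so. Then swing the clamp lever all the way round to lock the carriage there, and let go. Leave the other things on the bench where they stand.

Things in the scene. Friction and masses are not known exactly. Their poses are not given: they have to be found in the camera images.
- rail: fixed camera rail: dark steel base plate 12 mm thick (x -75 to +85, y -170 to +250 mm) with an aluminium rail 40 mm wide on it, top at z = 32 mm. Origin on the bench under the rail's centre line; x across the rail (away from the robot at yaw 0), y along it towards the end stop and the cuvette stand (x = 30, y = 180 to 242 mm, 112 mm high), z up.
- carriage (a joint): travel of the camera carriage along the rail's y, in m: 0 parked, 0.12 fully home against the end stop; friction about 2 N with the lever open. The carriage is an aluminium plate 115 x 135 mm, top 46 mm above the bench, carrying the grip and, in front of it, a cream camera box 56 x 70 mm (top at 96 mm) with a black lens towards +y, both at rail x = 30 mm.
- grip (a point): centre of the upright grey grip block at the rear (-y) end of the carriage, 40 mm (rail x) x 14 mm (rail y), from 46 to 91 mm above the bench; this point is at 80 mm. 38 mm free gap to the camera box in front, nothing behind it. Axes parallel to the rail's.
- lever (a joint): angle of the cam clamp lever about its upright pivot on the carriage, in rad: 0 fully open (lever points to the rail's -x), growing clockwise seen from above, 1.6 fully locked against its stop (lever lies along the rail's +y). The cam bites the rail in the last 0.45 rad; the knob then needs about 6 N.
- lever_pivot (a point): on the lever's upright pivot axis, 70 mm above the bench; the pivot rides with the carriage on its near (-x) edge, 34 mm from the rail's centre line.
- lever_knob (a point): middle of the upright round grey knob at the lever's free end: 16 mm diameter, from 52 to 86 mm above the bench; this point is at 70 mm, 75 mm from the pivot axis. The steel lever arm, 12 mm wide, lies 52 to 60 mm above the bench. When locked, the lens is 38 mm to the side of the knob.
- vortex: bystander: cream vortex mixer, 124 mm diameter foot, 121 mm high; origin under its centre
- tipbox: bystander: pipette tip box 85 x 125 x 60 mm; origin under its centre
- slidebox: bystander: flat grey slide box 85 x 100 x 30 mm; origin under its centre
- reagent: bystander: glass bottle 70 mm diameter, 140 mm high; origin under its centre
- stop (a point): middle of the top edge of the end stop's face, 44 mm above the bench, at rail y = 102 mm: a steel block 75 mm wide and 20 mm thick across the rail. The carriage's front edge meets this face when home. Axes parallel to the rail's.

How it is judged (in metres and radians):
On the way:
1. the carriage is home against the end stop with the lever still open (value of joint carriage above 0.116 m and value of joint lever below 0.7 rad), for 0.2 s.
At the end, for the whole second after the job is handed in: the carriage rests within 4 mm of its end stop (travel over 0.116 m) and the lever rests within 10 degrees of its locked stop (over 1.42 rad), nothing touched by the robot (value of joint carriage above 0.116 m and value of joint lever above 1.42 rad and velocity of joint carriage below 0.01 m/s and velocity of joint lever between -0.05 and 0.05 rad/s).
It fails at once if a bystander object is shifted by more than 25 mm (distance of any of vortex, tipbox, slidebox, reagent from where it was at the start of the episode above 0.025 m).
It also fails if it takes over 48 s, if anything falls off the work surface, if the arm or the gripper's body presses on something with over 40 N, if the wrist force passes 120 N, or if a joint passes its speed limit or range.

ROBOT

A 6-joint arm with a two-finger parallel gripper is mounted at the origin on the work surface. World frame = base frame: x ahead of the robot, y to its left, z up, the work surface at z = 0. Lengths are in m, angles in degrees, forces in N, time in s.
With the tool pointing down it reaches from about 0.25 to 0.725 m from the base axis. Payload 9.7 kg.
Tool frame: the origin (TCP) lies between the finger pads; the fingertips stand bot.tcp_to_tips ahead of it and the grasp point (between the pads) lies 2 mm behind it (bot.tcp_to_tips is the distance from the TCP to the fingertips, in m); z points along the fingers, y is the line along which they close (so a half turn about z gives the same grasp; the last joint's range is limited). The gripper opens to 85 mm and grips with 20 to 120 N. Pads are 22 mm wide; open, the fingers measure 114 mm over their backs; the gripper's body (76 mm by 85 mm) begins 54 mm behind the grasp point. The pads swing forward as they close: fully open they stand 13 mm farther back than shut.
Start: joints at [-73.109, 4.979, 10.078, 95.1, 0, 90], TCP at [0.16, -0.526, 0.226] pointing down, gripper open.
Joint ranges: [-179.16, 179.16], [-48.56, 103.87], [-65.8, 70.77], [-126.05, 130.52], [-82.76, 87.17], [-180, 180]. Speed limits (degrees/s): [127.2, 127.2, 147.25, 180, 180, 180].

INTERFACE

Orientations are given as [roll, pitch, yaw] about the fixed x, y, z axes, in that order (R = Rz(yaw) Ry(pitch) Rx(roll)).
In Python, from workcell import sensors, camera, camera_params, bot gives the robot as it stands.
- The arm moves only by the tool apply_moves, never from a script. Its argument "motion" is a list of rows, each an object with "jaw": the opening, from -1 (shut) to 1 (fully open); "xyz": the shift along the tool's x, y, z in mm, a list of three; "twist": the turn about the tool's z in rad. A call has 1 to 5 rows; each row is the pose to reach, as a shift and turn from the pose commanded when the call began, along the tool's axes at that moment; what a row does not reach only later rows make up. A row lasts 1/8 s, in which the tool goes at most 62.5 mm and 10.7 degrees, less where a joint would pass 70% of its speed; a pose out of reach is approached as far as the arm can. A call with a gripper value outside its range is refused whole. The fingers move at their own pace and stop on an object; "grip_force" is the grip in N (left out, the last holds). Time passes only in rows, so rows that repeat a pose let the fingers close. It gives the time, the measured TCP pose, the force, the opening and the grip force at its end, in the units of the state.
- sensors.get_obs(): the state, without advancing time (a new reading comes with each control period).
- camera(name): name is "scene" or "top"; returns (picture, depth): 480x640x3 uint8, red, green, blue; 480x640 float32, m along the optical axis (not along the pixel's ray), 0 where there is no reading.
- camera_params(name): a dict with "mtx" (3x3 intrinsics, pixels), "rvec" (rotation vector, rad) and "tvec" (3), from world to camera coordinates, as OpenCV has them. Camera axes: x right, y down, z forward; pixel columns grow to the right and rows downward; lengths in m; the calibration is good to about 2 mm. A picture is of the moment at which its call begins. camera_params takes no time and is no camera call.
- bot.job_done(): hands the job in; it is judged then, once.
The state is a dict: "time": time; "q": joint angles; "qd": joint speeds; "joint_efforts": joint torques, N m; "ee_pos": TCP position; "tcp_rot": TCP orientation; "wrist_force": force on the tool from outside, world axes, zero at the start; "torque": the same for the moment, N m; "opening": finger opening in m; "grasp_force": force on a finger pad.
Only numpy, scipy, OpenCV 4.12 (cv2) and the standard library are available. Lean on these libraries where they do the work, as an engineer would, in place of code of your own. Each camera call takes 0.05 s, during which the arm holds its last target. There are 200 camera calls.

## Working session

There is one attempt and no reset: what is moved stays moved. The work goes in short steps, Python scripts to look and compute and a tool call to move; the robot and the scene stay as the last step left them, time stands still between calls to the robot, and variables do not carry over. Pictures are saved under pics/ and viewed, at most 10 in all, crops included, and the job is handed in when it is done.

Besides the shell and the picture viewer there is one more tool, called after ">>>" as name(argument=value, ...), one argument or row to a line, values as JSON. apply_moves: Moves the arm, as the interface text tells. Its arguments: {"type":"object","properties":{"motion":{"type":"array","items":{"type":"object","properties":{"jaw":{"type":"number"},"xyz":{"type":"array","items":{"type":"number"}},"twist":{"type":"number"}}}},"grip_force":{"type":"number"}},"required":["motion"]}

```bash
mkdir -p pics; python3 - <<'E'
from workcell import sensors,camera,camera_params,bot
import cv2,numpy as np
o=sensors.get_obs();print(o,bot.tcp_to_tips)
for n in("scene","top"):
    p,d=camera(n);cv2.imwrite(f"pics/{n}0.png",p[:,:,::-1]);np.savez(f"{n}0.npz",p=p,d=d)
    c=camera_params(n);print(n,c)
E
```

```text
{'time': 0.0, 'q': array([-7.31096724e+01,  5.01077374e+00,  1.00336285e+01,  9.51006513e+01,
        6.19729658e-04,  8.99983665e+01]), 'qd': array([-0.01218133,  0.06253235, -0.03139618,  0.05270508,  0.05338773,
       -0.10605677]), 'joint_efforts': array([-1.64206026e-04, -5.20390177e+01,  4.64805830e+01,  1.64685101e-02,
       -2.41159540e-05, -7.62905302e-06]), 'ee_pos': array([ 0.15972752, -0.5260336 ,  0.22487882]), 'tcp_rot': array([-1.79922203e+02, -6.21947127e-04,  1.68919603e+01]), 'wrist_force': array([ 0.04482611, -0.32704257,  0.56483779]), 'torque': array([0.00224007, 0.02024418, 0.03496756]), 'grasp_force': 0.0, 'opening': 0.08587337561120413} 0.017
scene {'mtx': array([[495.41234697,   0.        , 316.10955068],
       [  0.        , 495.41234697, 239.60443577],
       [  0.        ,   0.        ,   1.        ]]), 'rvec': array([ 2.33133204,  0.76382478, -0.25817482]), 'tvec': array([-0.54954364, -0.20361128,  1.42764762])}
top {'mtx': array([[470.92171141,   0.        , 324.65203718],
       [  0.        , 470.92171141, 243.64194355],
       [  0.        ,   0.        ,   1.        ]]), 'rvec': array([ 2.12477768, -2.08939974,  0.22421238]), 'tvec': array([0.05135265, 0.61835038, 1.07722464])}
```

View pics/top0.png

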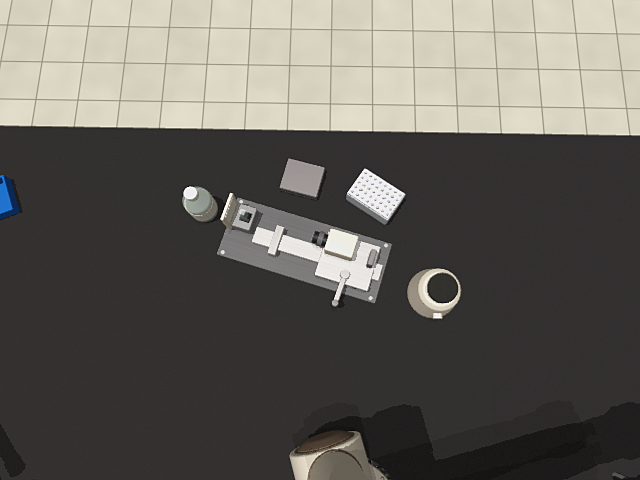

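View pics/scene0.png

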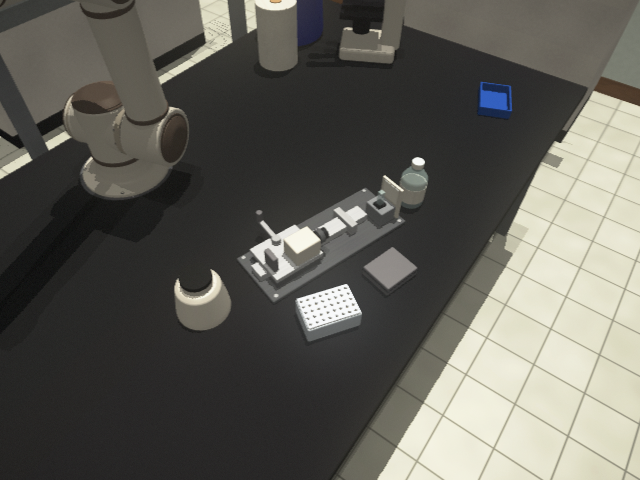

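The top view shows the base plate with corners near (241,200), (391,244), (375,302) and (219,254). The end stop is at (276,240), the grip at (372,258), the pivot at (345,275), the knob at (336,303) and the vortex mixer at (435,293). The scene view agrees. Next I measure.

```bash
cat > h.py <<'E'
import cv2,numpy as np
from workcell import camera_params
def ray(n,u,v,z):
    c=camera_params(n);R=cv2.Rodrigues(c["rvec"])[0];C=-R.T@c["tvec"]
    d=R.T@np.linalg.inv(c["mtx"])@np.array([u,v,1.]);return C+d*(z-C[2])/d[2]
def cloud(n,d):
    c=camera_params(n);R=cv2.Rodrigues(c["rvec"])[0]
    v,u=np.mgrid[:480,:640];P=np.stack([u,v,np.ones_like(u)],-1)@np.linalg.inv(c["mtx"]).T*d[...,None]
    return (P-c["tvec"])@R
def proj(n,P):
    c=camera_params(n);return cv2.projectPoints(np.array(P,float).reshape(-1,3),c["rvec"],c["tvec"],c["mtx"],None)[0][:,0]
E
python3 - <<'E'
from h import *
f=np.load("top0.npz");p,d=f["p"],f["d"];W=cloud("top",d)
roi=np.zeros((480,640),bool);roi[190:315,205:400]=1
m=(roi&(W[...,2]>.006)&(W[...,2]<.02)).astype(np.uint8)
cs=max(cv2.findContours(m,0,2)[0],key=cv2.contourArea)
q=np.array([ray("top",*c[0],.012)[:2] for c in cs],np.float32)
r=cv2.minAreaRect(q);print("rect",r,cv2.boxPoints(r))
z=W[...,2]
def blob(name,u0,u1,v0,v1,lo,hi):
    s=np.zeros((480,640),bool);s[v0:v1,u0:u1]=1;s&=(z>lo)&(z<hi);X=W[s];print(name,s.sum(),np.median(X,0).round(4),X.mean(0).round(4),X.min(0).round(4),X.max(0).round(4))
blob("knob",328,345,293,312,.075,.1);blob("pivot",337,352,265,282,.06,.1);blob("grip",360,385,243,272,.075,.1);blob("cam",322,362,225,262,.086,.11)
blob("vortex",400,470,260,325,.1,.14)
for n in("knob",):
    print(ray("top",336,303,.086))
i=p[190:315,205:400];cv2.imwrite("pics/c.png",cv2.resize(i[:,:,::-1],None,fx=4,fy=4,interpolation=2))
E
```

```text
rect ((0.6155773997306824, 0.11423598229885101), (0.41861268877983093, 0.1611168384552002), 73.60918426513672) [[ 0.47922927 -0.06383139]
 [ 0.6337982  -0.10929658]
 [ 0.7519255   0.29230335]
 [ 0.5973566   0.33776855]]
knob 36 [0.4746 0.0375 0.0849] [0.4743 0.0368 0.0851] [0.4676 0.0305 0.0815] [0.4822 0.0445 0.0894]
pivot 54 [0.5432 0.014  0.0619] [0.5428 0.0143 0.0623] [0.5275 0.0043 0.0602] [0.5543 0.0236 0.0674]
grip 104 [ 0.582  -0.0487  0.09  ] [ 0.5819 -0.0496  0.0894] [ 0.5631 -0.0606  0.0753] [ 0.6017 -0.039   0.0951]
cam 697 [0.6139 0.0251 0.0951] [0.6143 0.0246 0.0949] [ 0.5801 -0.0153  0.0861] [0.6504 0.0684 0.1019]
vortex 752 [ 0.5091 -0.2067  0.1203] [ 0.5089 -0.2064  0.1202] [ 0.4754 -0.2415  0.1087] [ 0.5444 -0.1724  0.1264]
[0.47252144 0.0329093  0.086     ]
```

View pics/c.png

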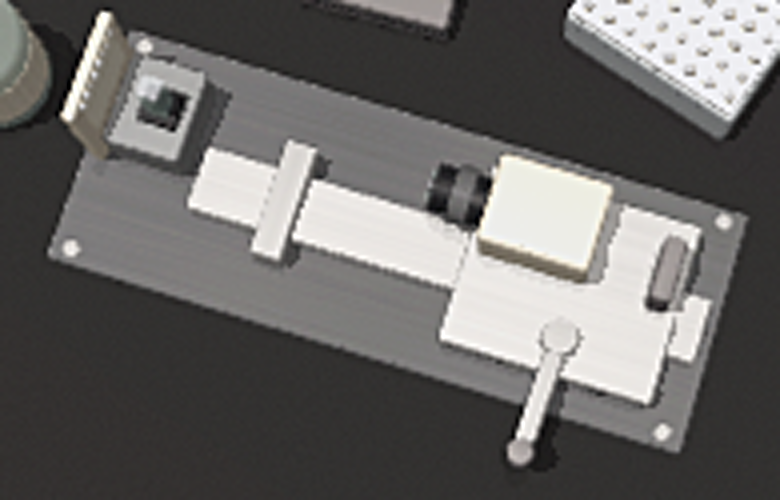

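The measurements hold up. The base rectangle is 419 x 161 mm (given 420 x 160), rail yaw is about -16.4° and its origin is about (0.5995, 0.0772). In rail coordinates the pivot x is -36 mm (given -34), the knob x is -109 mm, and the grip to camera gap is 38 mm.

Plan: push the grip from behind with shut fingers, then cage the knob and swing it round. First I travel and see which way twist turns joint 6.

>>> apply_moves(
  motion=[
    {"jaw": -1,"xyz": [43,-25,0],"twist": 0.12},
    {"jaw": -1,"xyz": [86,-50,0],"twist": 0.24},
    {"jaw": -1,"xyz": [130,-75,0],"twist": 0.36},
    {"jaw": -1,"xyz": [173,-100,0],"twist": 0.48},
    {"jaw": -1,"xyz": [216,-125,0],"twist": 0.58},
  ],
)

```text
time: 0.72
ee_pos: [0.3309, -0.3425, 0.2253]
tcp_rot: [-180.0, 0.0, -16.6]
wrist_force: [0.7, -1.6, -0.3]
opening: 0.0003
grasp_force: 0.0
```

```bash
cat >> h.py <<'E'
O=np.array([.5995,.0772]);a=np.deg2rad(-16.4);X=np.array([np.cos(a),np.sin(a)]);Y=np.array([-X[1],X[0]])
def r2w(x,y): return O+x*X+y*Y
def st():
    from workcell import sensors
    o=sensors.get_obs();e=o["ee_pos"];w=np.deg2rad(o["tcp_rot"][2]);d=e[:2]-O
    print("t",o["time"],"rail mm",(d@X*1e3).round(1),(d@Y*1e3).round(1),"z",e[2].round(4),"yaw",o["tcp_rot"][2].round(2),"q",o["q"].round(1),"F",o["wrist_force"].round(1),"op",o["opening"])
    return e,w
def go(x,y,z,yaw):
    e,w=st();dd=r2w(x,y)-e[:2]
    tx=np.array([np.cos(w),np.sin(w)]);ty=np.array([np.sin(w),-np.cos(w)])
    print("move",(np.array([dd@tx,dd@ty,e[2]-z])*1e3).round(1),"twist",round(-((np.deg2rad(yaw)-w+np.pi)%(2*np.pi)-np.pi),3))
E
python3 -c "
from h import *
go(.024,-.160,.225,-16.4)"
```

```text
t 0.725 rail mm -139.1 -478.5 z 0.2253 yaw -16.56 q [-46.   -5.1   0.   95.1   0.  150.6] F [ 0.7 -1.6 -0.3] op 0.00034609842528115966
move [ 1.623e+02 -3.189e+02  3.000e-01] twist -0.003
```

Joint 6 follows yaw = q1 + 180 - q6. I will push at yaw 73.6, and the lever then goes from yaw 163.6 to about 72, all in range.

>>> apply_moves(
  motion=[
    {"jaw": -1,"xyz": [18,-35,0],"twist": -0.175},
    {"jaw": -1,"xyz": [36,-71,0],"twist": -0.35},
    {"jaw": -1,"xyz": [54,-106,0],"twist": -0.525},
    {"jaw": -1,"xyz": [72,-142,0],"twist": -0.7},
    {"jaw": -1,"xyz": [90,-177,0],"twist": -0.875},
  ],
)

```text
time: 1.35
ee_pos: [0.467, -0.1982, 0.2253]
tcp_rot: [-180.0, 0.0, 34.1]
wrist_force: [0.0, -0.8, 0.3]
opening: -0.0004
grasp_force: 0.0
```

```bash
python3 -c "
from h import *
go(.024,-.160,.225,73.6)"
```

```text
t 1.35 rail mm -49.3 -301.6 z 0.2253 yaw 34.13 q [-23.   -0.9   4.   94.9  -0.  122.9] F [ 0.  -0.8  0.3] op -0.00040830297978061025
move [155.9 -33.4   0.3] twist -0.689
```

>>> apply_moves(
  motion=[
    {"jaw": -1,"xyz": [39,-8,0],"twist": -0.172},
    {"jaw": -1,"xyz": [78,-17,0],"twist": -0.345},
    {"jaw": -1,"xyz": [117,-25,0],"twist": -0.517},
    {"jaw": -1,"xyz": [156,-33,0],"twist": -0.689},
    {"jaw": -1,"xyz": [156,-33,30],"twist": -0.689},
  ],
)

```text
time: 1.98
ee_pos: [0.5799, -0.0833, 0.1961]
tcp_rot: [179.9, -0.0, 73.6]
wrist_force: [0.1, 0.1, -1.0]
opening: 0.0
grasp_force: 0.0
```

```bash
python3 - <<'E'
from h import *
from workcell import camera
go(.024,-.160,.080,73.6)
p,d=camera("scene");i=p[190:340,190:390];cv2.imwrite("pics/s1.png",cv2.resize(i[:,:,::-1],None,fx=4,fy=4,interpolation=2))
print(proj("scene",[[*r2w(.024,-.160),.063],[*r2w(.02,-.126),.091],[*r2w(.03,-.126),.091]])*4-[760,760])
E
```

```text
t 1.975 rail mm 26.5 -159.6 z 0.1961 yaw 73.57 q [-8.2  9.3 11.5 92.1  0.  98.2] F [ 0.1  0.1 -1. ] op 8.180130119979825e-06
move [ -0.4  -2.5 116.1] twist -0.001
[[275.43838895 320.92187949]
 [318.58369686 257.43645065]
 [328.63603304 268.57018392]]
```

View pics/s1.png

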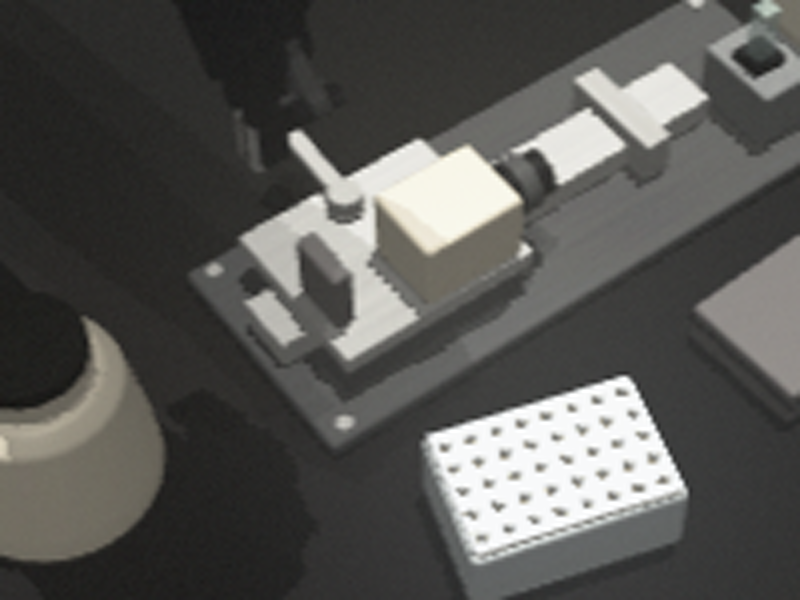

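The close view shows the upright grip block with its top centre at about crop (325,262), matching the projected point at rail x 20–30, y -126. Nothing stands behind it, so I descend.

>>> apply_moves(
  motion=[
    {"jaw": -1,"xyz": [0,0,40],"twist": 0},
    {"jaw": -1,"xyz": [0,0,80],"twist": 0},
    {"jaw": -1,"xyz": [0,0,116],"twist": 0},
    {"jaw": -1,"xyz": [8,0,116],"twist": 0},
    {"jaw": -1,"xyz": [16,0,116],"twist": 0},
  ],
)

```text
time: 2.65
ee_pos: [0.5829, -0.0695, 0.0813]
tcp_rot: [179.9, -0.0, 73.2]
wrist_force: [-0.3, -0.1, 0.1]
opening: -0.0003
grasp_force: 0.0
```

>>> apply_moves(
  motion=[
    {"jaw": -1,"xyz": [10,0,0]},
    {"jaw": -1,"xyz": [22,0,0]},
    {"jaw": -1,"xyz": [34,0,0]},
    {"jaw": -1,"xyz": [46,0,0]},
    {"jaw": -1,"xyz": [58,0,0]},
  ],
)

```text
validation failed for argument at $.mo...
```

```bash
python3 -c "
from h import *
go(.024,-.03,.08,73.6)"
```

```text
t 2.65 rail mm 25.5 -145.5 z 0.0813 yaw 73.24 q [ -6.8   9.5  -0.8  79.5   0.  100. ] F [-0.3 -0.1  0.1] op -0.0002759987012727503
move [115.5  -2.2   1.3] twist -0.006
```

>>> apply_moves(
  motion=[
    {"jaw": -1,"xyz": [8,0,0],"twist": 0},
    {"jaw": -1,"xyz": [18,0,0],"twist": 0},
    {"jaw": -1,"xyz": [28,0,0],"twist": 0},
    {"jaw": -1,"xyz": [38,0,0],"twist": 0},
    {"jaw": -1,"xyz": [48,0,0],"twist": 0},
  ],
)

```text
time: 3.28
ee_pos: [0.5963, -0.0232, 0.0797]
tcp_rot: [180.0, 0.0, 73.3]
wrist_force: [-0.4, -1.3, 1.6]
opening: -0.0003
grasp_force: 1.3
```

>>> apply_moves(
  motion=[
    {"jaw": -1,"xyz": [10,0,0],"twist": 0},
    {"jaw": -1,"xyz": [20,0,0],"twist": 0},
    {"jaw": -1,"xyz": [30,0,0],"twist": 0},
    {"jaw": -1,"xyz": [38,0,0],"twist": 0},
    {"jaw": -1,"xyz": [46,0,0],"twist": 0},
  ],
)

```text
time: 3.9
ee_pos: [0.6092, 0.0207, 0.0795]
tcp_rot: [-180.0, 0.0, 73.3]
wrist_force: [-1.5, -2.3, 0.3]
opening: -0.0001
grasp_force: 1.3
```

```bash
python3 -c "
from h import *
go(.024,-.024,.08,73.6)"
```

```text
t 3.9 rail mm 25.3 -51.5 z 0.0795 yaw 73.27 q [  1.9  12.7   2.7  79.9   0.  108.7] F [-1.5 -2.3  0.3] op -0.00013099225159507558
move [27.5 -1.4 -0.5] twist -0.006
```

Pushing at about 2.5 N. I continue slowly to the stop.

>>> apply_moves(
  motion=[
    {"jaw": -1,"xyz": [5,0,0],"twist": 0},
    {"jaw": -1,"xyz": [10,0,0],"twist": 0},
    {"jaw": -1,"xyz": [15,0,0],"twist": 0},
    {"jaw": -1,"xyz": [19,0,0],"twist": 0},
    {"jaw": -1,"xyz": [22,0,0],"twist": 0},
  ],
)

```text
time: 4.53
ee_pos: [0.6134, 0.0347, 0.0794]
tcp_rot: [-180.0, 0.8, 73.0]
wrist_force: [-15.9, -41.6, 8.7]
opening: -0.0002
grasp_force: 23.0
```

>>> apply_moves(
  motion=[
    {"jaw": -1,"xyz": [2,0,0],"twist": 0},
    {"jaw": -1,"xyz": [4,0,0],"twist": 0},
    {"jaw": -1,"xyz": [5,0,0],"twist": 0},
    {"jaw": -1,"xyz": [6,0,0],"twist": 0},
    {"jaw": -1,"xyz": [6,0,0],"twist": 0},
  ],
)

```text
time: 5.15
ee_pos: [0.6135, 0.035, 0.0795]
tcp_rot: [-179.9, 1.3, 72.7]
wrist_force: [-22.3, -60.2, 13.2]
opening: -0.0003
grasp_force: 32.4
```

```bash
python3 -c "
from h import *
go(.024,-.024,.08,73.6)"
```

```text
t 5.15 rail mm 25.3 -36.6 z 0.0795 yaw 72.75 q [  3.8  13.9   4.1  80.7  -1.2 111.1] F [-22.3 -60.2  13.2] op -0.0003232407064586589
move [12.5 -1.5 -0.5] twist -0.015
```

It stalled hard at about y -37. I back off and check by camera whether that is the end stop.

>>> apply_moves(
  motion=[
    {"jaw": -1,"xyz": [-15,0,0],"twist": 0},
    {"jaw": -1,"xyz": [-35,0,0],"twist": 0},
    {"jaw": -1,"xyz": [-35,0,-40],"twist": 0},
    {"jaw": -1,"xyz": [-35,0,-90],"twist": 0},
    {"jaw": -1,"xyz": [-35,0,-110],"twist": 0},
  ],
)

```text
time: 5.78
ee_pos: [0.6082, 0.0136, 0.193]
tcp_rot: [179.8, -0.1, 73.3]
wrist_force: [1.5, 0.8, -0.1]
opening: -0.0004
grasp_force: 0.0
```

```bash
python3 - <<'E'
from h import *
from workcell import camera
go(-.109,.046,.19,163.6)
p,d=camera("scene");W=cloud("scene",d);i=p[170:320,240:440];cv2.imwrite("pics/s2.png",cv2.resize(i[:,:,::-1],None,fx=4,fy=4,interpolation=2))
f=np.load("scene0.npz");W0=cloud("scene",f["d"])
for w in(W0,W):
    dx=w[...,:2]-O;x=dx@X;y=dx@Y
    s=(abs(x-.03)<.024)&(w[...,2]>.090)&(w[...,2]<.1)&(y>-.1)&(y<.17);print("cam top",s.sum(),np.percentile(y[s],[2,50,98]),np.percentile(x[s],[2,50,98]))
    s=(x<-.085)&(x>-.13)&(y>-.12)&(y<.1)&(w[...,2]>.065)&(w[...,2]<.1);print("knob",s.sum(),np.median(x[s]),np.median(y[s]))
for k in(.046,.036): print(proj("scene",[*r2w(-.109,k),.086])*4-[960,680])
E
```

```text
t 5.775 rail mm 26.3 -58.6 z 0.193 yaw 73.3 q [  1.3  12.3  14.7  92.1   0.  108. ] F [ 1.5  0.8 -0.1] op -0.0003509673588154423
move [ 103.9 -135.8    3. ] twist -1.576
cam top 487 [-0.07823064 -0.04432694  0.00493381] [0.00776368 0.03083349 0.05262335]
knob 59 -0.10319301897063345 -0.07275728137706944
cam top 500 [-0.02051722  0.05617549  0.11096405] [0.00655022 0.0298774  0.05296912]
knob 0 nan nan
[[229.37909749  87.96441631]]
[[216.60498238  94.57598393]]
  return _methods._mean(a, axis=axis, dtype=dtype,
  ret = ret.dtype.type(ret / rcount)
```

View pics/s2.png

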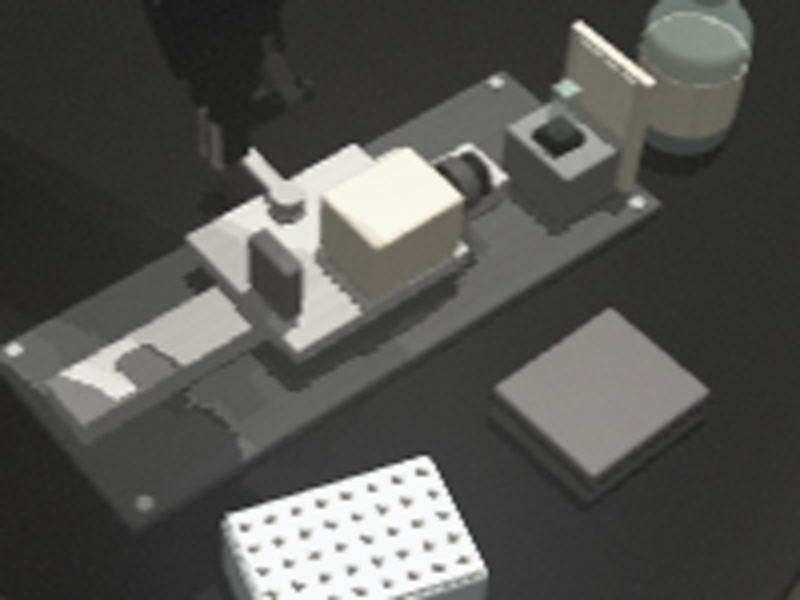

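In the scene crop the carriage plate reaches the end stop. The knob end, near (247,155), is hidden or in shadow behind the gripper, so I check from the top and compute numbers.

```bash
python3 - <<'E'
from h import *
from workcell import camera
A,B=ray("scene",297.5,253,.096),ray("scene",335,231.75,.096);print("cam corner shift",(B-A)[:2]@Y,(B-A)[:2]@X)
p,d=camera("top");i=p[180:315,205:400];cv2.imwrite("pics/t2.png",cv2.resize(i[:,:,::-1],None,fx=4,fy=4,interpolation=2))
for P in([*r2w(-.109,.046),.086],[*r2w(-.034,.044),.07]): print((proj("top",P)-[205,180])*4)
E
```

```text
cam corner shift 0.10774310687667082 0.0011858794971304838
[[320.95571663 427.81673136]]
[[365.65309478 313.422024  ]]
```

View pics/t2.png

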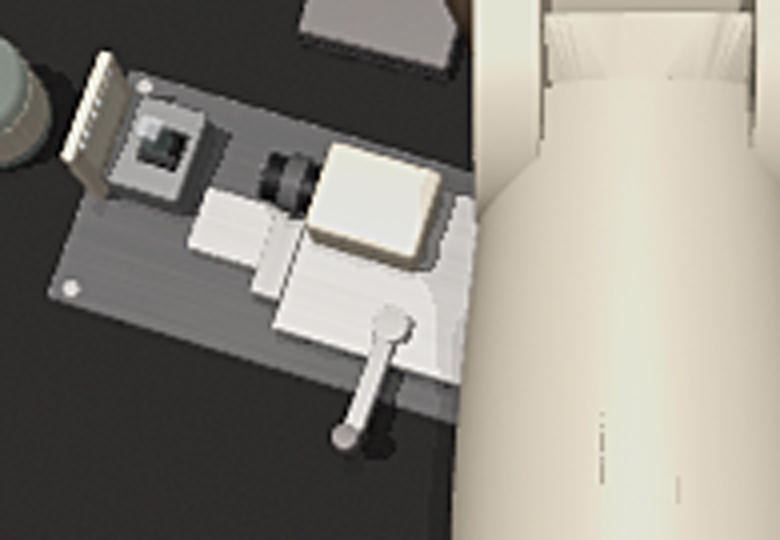

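The lever is still open: knob at (345,436), pivot at (392,325). Both are about 13 mm short of my prediction, so either the carriage started part-way along or it is not home. I compare the plate edge with the stop face.

```bash
python3 - <<'E'
from h import *
from workcell import camera
q=lambda *P:((proj("top",[*r2w(P[0],P[1]),P[2]])-[205,180])*4).round(0)[0]
print("stop face/back near",q(-.0375,.102,.044),q(-.0375,.122,.044),"plate corner@102",q(-.042,.102,.046),q(0,.102,.046))
w=lambda u,v,z:((ray("top",u/4+205,v/4+180,z)[:2]-O)@np.array([X,Y]).T*1e3).round(1)
print("plate front corner",w(275,325,.046),w(300,240,.046),"stop back corner",w(253,292,.044),"pivot",w(392,325,.064),"knob",w(345,436,.086),"rail end",w(190,245,.032))
f=np.load("top0.npz")["p"];q0=lambda u,v,z:((ray("top",u/4+205,v/4+190,z)[:2]-O)@np.array([X,Y]).T*1e3).round(1)
print("parked: front corner",q0(440,335,.046),"rear",q0(655,405,.046),"stop",q0(252,252,.044),q0(283,262,.044))
i=camera("top")[0][220:265,255:300];cv2.imwrite("pics/t3.png",cv2.resize(i[:,:,::-1],None,fx=13,fy=13,interpolation=0))
E
```

```text
stop face/back near [277. 299.] [246. 289.] plate corner@102 [274. 305.] [296. 241.]
plate front corner [-53.7  97.6] [ 1.6 99.9] stop back corner [-37.8 117.5] pivot [-35.1  27.3] knob [-109.4   31.1] rail end [-19.4 167. ]
parked: front corner [-53.   -8.4] rear [ -54.9 -145.5] stop [-38.  118.1] [-38.3  97.8]
```

View pics/t3.png

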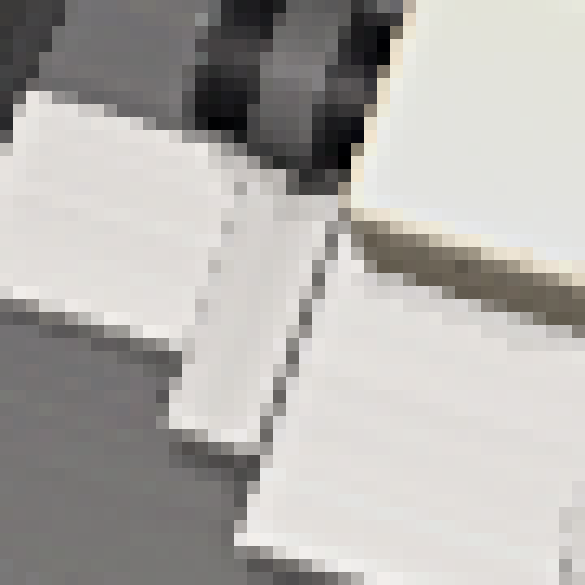

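The stop appears at y 98–118 in my frame, so my frame is about 4 mm off, and the plate edge at 98–100 is flush with the face. The carriage is therefore home; it simply started about 13 mm along. The pivot is at about (-35, 28) and the knob at about (-109.4, 31). I move above the knob.

>>> apply_moves(
  motion=[
    {"jaw": 0,"xyz": [10,-15,0],"twist": -0.175},
    {"jaw": 0,"xyz": [20,-30,0],"twist": -0.35},
    {"jaw": 0,"xyz": [29,-45,0],"twist": -0.525},
    {"jaw": 0,"xyz": [39,-60,0],"twist": -0.7},
    {"jaw": 0,"xyz": [49,-75,0],"twist": -0.875},
  ],
)

```text
time: 6.55
ee_pos: [0.5486, 0.0824, 0.1875]
tcp_rot: [-179.9, -0.1, 123.8]
wrist_force: [0.3, -0.0, -0.3]
opening: 0.0431
grasp_force: 0.0
```

```bash
python3 -c "
from h import *
go(-.109,.030,.19,163.6)"
```

```text
t 6.55 rail mm -50.3 -9.3 z 0.1875 yaw 123.75 q [ 8.5  5.1  6.  91.   0.  64.8] F [ 0.3 -0.  -0.3] op 0.04307726473367157
move [70.3 -7.4 -2.5] twist -0.695
```

>>> apply_moves(
  motion=[
    {"jaw": 0,"xyz": [18,-2,0],"twist": -0.174},
    {"jaw": 0,"xyz": [36,-4,0],"twist": -0.348},
    {"jaw": 0,"xyz": [54,-6,0],"twist": -0.522},
    {"jaw": 0,"xyz": [70,-7,0],"twist": -0.695},
    {"jaw": 0,"xyz": [70,-7,30],"twist": -0.695},
  ],
)

```text
time: 7.18
ee_pos: [0.5051, 0.1376, 0.1594]
tcp_rot: [179.9, 0.1, 163.5]
wrist_force: [0.2, -0.5, 0.0]
opening: 0.0427
grasp_force: 0.0
```

```bash
python3 - <<'E'
from h import *
from workcell import camera
go(-.109,.030,.074,163.6)
for n in("scene","top"):
    p,d=camera(n);W=cloud(n,d);r=W[...,:2]-O;x,y,z=r@X,r@Y,W[...,2]
    s=(x<-.09)&(x>-.13)&(y>0)&(y<.06)&(z>.06)&(z<.1);print(n,s.sum(),[np.median(v[s]).round(4) for v in(x,y,z)] if s.any() else 0)
E
```

```text
t 7.175 rail mm -107.6 31.3 z 0.1594 yaw 163.46 q [15.2  0.4 -2.  87.5  0.  31.8] F [ 0.2 -0.5  0. ] op 0.04272319993678697
move [ 1.4 -1.3 85.4] twist -0.002
scene 71 [np.float64(-0.1031), np.float64(0.0341), np.float64(0.0775)]
top 0 0
```

Knob position is confirmed at about (-108, 32). I descend and close the cage.

>>> apply_moves(
  motion=[
    {"jaw": 0,"xyz": [0,0,30],"twist": 0},
    {"jaw": 0,"xyz": [0,0,60],"twist": 0},
    {"jaw": 0,"xyz": [0,0,84],"twist": 0},
    {"jaw": 0,"xyz": [0,0,84],"twist": 0},
    {"jaw": -0.5,"xyz": [0,0,84],"twist": 0},
  ],
)

```text
time: 7.9
ee_pos: [0.5055, 0.1366, 0.0766]
tcp_rot: [180.0, 0.0, 163.2]
wrist_force: [0.0, -1.1, -0.7]
opening: 0.0256
grasp_force: 0.0
```

>>> apply_moves(
  grip_force=20,
  motion=[
    {"jaw": -0.8,"xyz": [0,0,0],"twist": 0},
    {"jaw": -0.8,"xyz": [0,0,0],"twist": 0},
    {"jaw": -0.8,"xyz": [0,0,0],"twist": 0},
  ],
)

```text
time: 8.28
ee_pos: [0.5057, 0.1368, 0.0768]
tcp_rot: [179.9, 0.1, 163.2]
wrist_force: [-2.2, 1.2, 6.4]
opening: 0.0139
grasp_force: 19.9
```

```bash
python3 -c "
from h import *
go(-.109,.030,.074,163.6)"
```

```text
t 8.275 rail mm -106.8 30.7 z 0.0768 yaw 163.23 q [ 15.1   1.  -10.5  78.4   0.   31.9] F [-2.2  1.2  6.4] op 0.013889321713469674
move [ 2.2 -0.7  2.8] twist -0.007
```

The knob is centred in the grip. I loosen to a cage and swing along the arc; the same tool-frame increments serve each call, since x is radial and y tangential.

>>> apply_moves(
  motion=[
    {"jaw": -0.47,"xyz": [-1,13,0],"twist": 0.17},
    {"jaw": -0.47,"xyz": [-4,25,0],"twist": 0.34},
    {"jaw": -0.47,"xyz": [-9,37,0],"twist": 0.51},
    {"jaw": -0.47,"xyz": [-17,47,0],"twist": 0.68},
    {"jaw": -0.47,"xyz": [-25,56,0],"twist": 0.85},
  ],
)

```text
time: 8.9
ee_pos: [0.5453, 0.183, 0.0757]
tcp_rot: [-180.0, 0.0, 114.2]
wrist_force: [-1.2, -1.8, 0.1]
opening: 0.0227
grasp_force: 1.1
```

```bash
python3 - <<'E'
from h import *
t=.85;go(-.0345+.075*-np.cos(t),.029+.075*np.sin(t),.076,163.4-np.rad2deg(t))
t=1.6;go(-.0345+.075*-np.cos(t),.029+.075*np.sin(t),.076,163.4-np.rad2deg(t))
E
```

```text
t 8.9 rail mm -81.8 86.2 z 0.0757 yaw 114.2 q [18.6  8.1 -3.  78.9 -0.  84.4] F [-1.2 -1.8  0.1] op 0.022748442634973633
move [ 0.8 -2.2 -0.3] twist -0.009
t 8.9 rail mm -81.8 86.2 z 0.0757 yaw 114.2 q [18.6  8.1 -3.  78.9 -0.  84.4] F [-1.2 -1.8  0.1] op 0.022748442634973633
move [-18.7  49.2  -0.3] twist 0.741
```

>>> apply_moves(
  motion=[
    {"jaw": -0.47,"xyz": [-1,13,0],"twist": 0.17},
    {"jaw": -0.47,"xyz": [-4,25,0],"twist": 0.34},
    {"jaw": -0.47,"xyz": [-9,36,0],"twist": 0.51},
    {"jaw": -0.47,"xyz": [-14,44,0],"twist": 0.65},
    {"jaw": -0.47,"xyz": [-18,50,0],"twist": 0.74},
  ],
)

```text
time: 9.52
ee_pos: [0.5979, 0.187, 0.0755]
tcp_rot: [-179.9, 0.1, 71.9]
wrist_force: [-4.4, -0.6, 1.7]
opening: 0.0229
grasp_force: 1.7
```

```bash
python3 - <<'E'
from h import *
t=1.6;go(-.0345+.075*-np.cos(t),.029+.075*np.sin(t),.076,163.4-np.rad2deg(t))
E
```

```text
t 9.525 rail mm -32.6 104.9 z 0.0755 yaw 71.91 q [ 17.4  15.2   5.1  80.1  -0.  125.5] F [-4.4 -0.6  1.7] op 0.02285297353791675
move [-0.9  0.3 -0.5] twist 0.003
```

Now I press through the cam onto the lever stop.

>>> apply_moves(
  motion=[
    {"jaw": -0.47,"xyz": [0,2,0],"twist": 0},
    {"jaw": -0.47,"xyz": [0,4,0],"twist": 0},
    {"jaw": -0.47,"xyz": [0,6,0],"twist": 0},
    {"jaw": -0.47,"xyz": [0,6,0],"twist": 0},
  ],
)

```text
time: 10.02
ee_pos: [0.6027, 0.186, 0.0754]
tcp_rot: [-179.8, -0.0, 72.2]
wrist_force: [-7.4, 3.7, 1.8]
opening: 0.0226
grasp_force: 4.3
```

```bash
python3 - <<'E'
from h import *
st()
E
```

```text
t 10.025 rail mm -27.7 105.3 z 0.0754 yaw 72.23 q [1.710e+01 1.580e+01 5.900e+00 8.020e+01 1.000e-01 1.249e+02] F [-7.4  3.7  1.8] op 0.02260479455139246
```

>>> apply_moves(
  motion=[
    {"jaw": -0.47,"xyz": [0,2,0],"twist": 0},
    {"jaw": -0.47,"xyz": [0,4,0],"twist": 0},
    {"jaw": -0.47,"xyz": [0,4,0],"twist": 0},
  ],
)

```text
time: 10.4
ee_pos: [0.6035, 0.1858, 0.0752]
tcp_rot: [-179.5, 0.0, 72.3]
wrist_force: [-23.2, 7.3, 7.4]
opening: 0.0229
grasp_force: 12.0
```

```bash
python3 - <<'E'
from h import *
st()
E
```

```text
t 10.4 rail mm -26.8 105.3 z 0.0752 yaw 72.31 q [ 17.   16.2   6.4  80.6   0.3 124.7] F [-23.2   7.3   7.4] op 0.022873744394326666
```

It stalled at 24 N on the stop. I centre the fingers about the knob, open slightly, rise and look.

>>> apply_moves(
  motion=[
    {"jaw": -0.47,"xyz": [0,-8,0],"twist": 0},
    {"jaw": -0.4,"xyz": [0,-8,0],"twist": 0},
    {"jaw": -0.4,"xyz": [0,-8,-25],"twist": 0},
    {"jaw": -0.4,"xyz": [0,-8,-65],"twist": 0},
    {"jaw": -0.4,"xyz": [0,-8,-110],"twist": 0},
  ],
)

```text
time: 11.02
ee_pos: [0.6005, 0.1863, 0.1865]
tcp_rot: [180.0, 0.0, 72.1]
wrist_force: [1.2, 0.2, -0.1]
opening: 0.0259
grasp_force: 0.0
```

>>> apply_moves(
  motion=[
    {"jaw": -0.4,"xyz": [0,-40,0],"twist": 0},
    {"jaw": -0.4,"xyz": [0,-90,0],"twist": 0},
    {"jaw": -0.4,"xyz": [0,-140,0],"twist": 0},
    {"jaw": -0.4,"xyz": [0,-180,0],"twist": 0},
    {"jaw": -0.4,"xyz": [0,-180,0],"twist": 0},
  ],
)

```text
time: 11.65
ee_pos: [0.4277, 0.2426, 0.1866]
tcp_rot: [179.9, -0.1, 72.3]
wrist_force: [0.5, -0.0, -0.2]
opening: 0.0255
grasp_force: 0.0
```

```bash
python3 - <<'E'
from h import *
from workcell import camera
st()
for n,(a,b) in {"top":(180,205),"scene":(150,240)}.items():
    p,d=camera(n);i=p[a:a+150,b:b+200];cv2.imwrite(f"pics/{n}4.png",cv2.resize(i[:,:,::-1],None,fx=4,fy=4,interpolation=2))
    W=cloud(n,d);r=W[...,:2]-O;x,y,z=r@X,r@Y,W[...,2]
    s=(x<-.015)&(x>-.05)&(y>.08)&(y<.13)&(z>.07)&(z<.1);print(n,s.sum(),[np.median(v[s]).round(4) for v in(x,y,z)] if s.any() else 0)
    s=(x<-.015)&(x>-.05)&(y>.01)&(y<.05)&(z>.06)&(z<.08);print(n,s.sum(),[np.median(v[s]).round(4) for v in(x,y,z)] if s.any() else 0)
E
```

```text
t 11.65 rail mm -211.5 110.2 z 0.1866 yaw 72.26 q [ 29.6  -3.8  -3.1  90.6  -0.  137.3] F [ 0.5 -0.  -0.2] op 0.025477849910259906
top 40 [np.float64(-0.0327), np.float64(0.1044), np.float64(0.0851)]
top 45 [np.float64(-0.0343), np.float64(0.0322), np.float64(0.0614)]
scene 52 [np.float64(-0.028), np.float64(0.1063), np.float64(0.0843)]
scene 52 [np.float64(-0.032), np.float64(0.0354), np.float64(0.0634)]
```

View pics/top4.png

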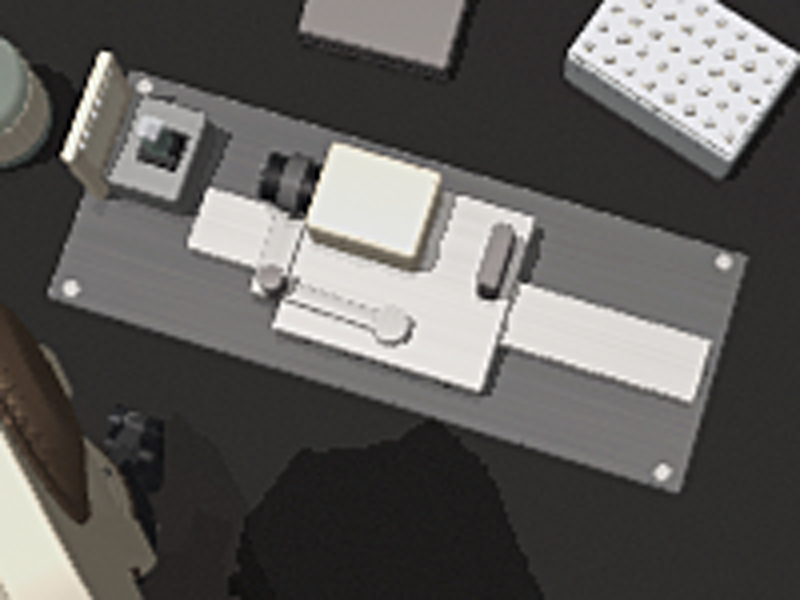

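View pics/scene4.png

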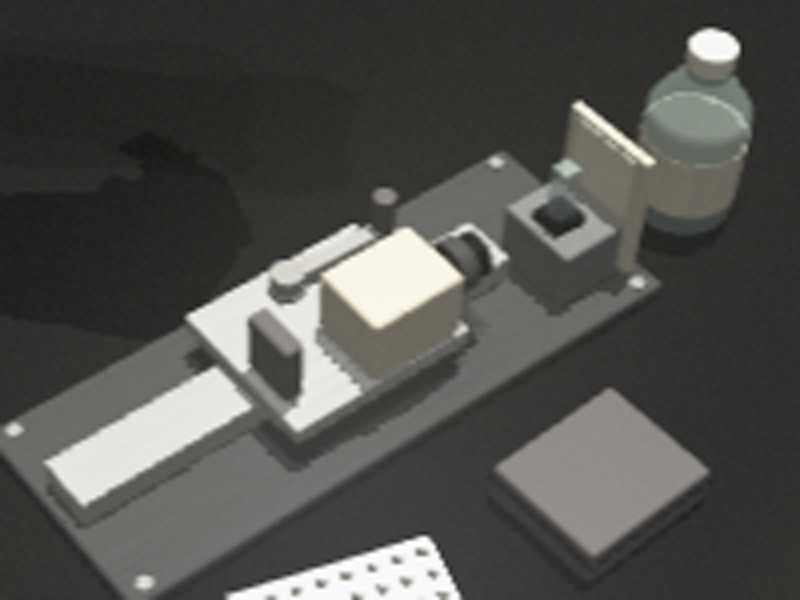

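The lever lies along the rail's +y: knob at (268,280) and pivot at (392,325) in the top crop, about 1.59 rad. The carriage still sits flush with the stop, the robot is clear and the bystanders have not moved. I hand it in.

```bash
python3 -c "
from workcell import bot
print(bot.job_done())"
```

```text
the job is handed in; nothing more can be done
None
```

The carriage is home against the end stop, the lever is swung to its locked stop (about 1.59 rad by camera) and released, no bystander was seen to move, and the job was handed in at about 12 s; no verdict came back.

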